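# Brace the jar and twist off its tight cap

### The job

The square jar stands loose in the wooden jar brace beside the dish rack. Swing the blue flap shut until its tab drops behind the white rim, so that the jar cannot turn; then unscrew the tight red cap until its threads let go, and lift it straight up without dragging the jar up. Finish while still holding the cap in the gripper, level and still, one to four centimetres above the jar's mouth; the flap stays latched, and the cup, bowl and cooking stick are left where they are.

Things in the scene. Friction and masses are not known exactly. Their poses are not given: they have to be found in the camera images.
- brace: Fixed wooden jar brace; origin under the board, below the jar's place. Its frame, mm: board x -80..50, y -70..70, 12 thick (the jar stands on it); back wall 110 wide, front face at x +36, top at z 76; low side stops at y +-50, top z 26. The open front (-x) is closed by the blue flap
- flap (a joint): Blue upright flap, 100 mm long, 8 thick, z 22 to 84 mm, on a vertical pin at the brace's front +y corner. 0 rad: shut, along the brace's y, outer face at brace x -43, inner at -35. Grows as the free end swings out to brace -x (clockwise from above); starts at 0.7 to 1.3, stays where left. Shut it by pushing the outer face near the free end, 2 to 8 N
- flap_lift (a joint): How far the flap is raised on its pin (m): 0 when down, about 0.005 with the tab on top of the rim. It rises freely as the tab climbs the ramp and drops by its own weight once the flap is at 0 to 0.03 rad and the push is taken off; the rim then keeps it shut (1.5 mm play)
- flap_hinge (a point): Point on the flap's hinge axis, at brace (-39, 56, 53) mm, mid-height of the flap
- flap_end (a point): Point on the flap's outer face at its top edge, 98 mm from the hinge axis, 4 mm out from the mid-plane, 84 mm above the table when down. The white round tab, 6 mm thick, hangs below the flap here
- jar: Loose square amber glass jar with paper band, 0.35 to 0.65 kg: body 64 x 64 x 78 mm, then a round neck 40 mm wide up to 108 mm with three short sloping thread lugs. Origin: centre of its underside; z up its axis. Stands in the brace with a few mm of play, sides within 0.06 rad of the brace's
- jar_mouth (a point): Centre of the jar's mouth, 108 mm above its underside, on its axis (120 mm above the table). A black springy seal in it stands up to 5 mm above the mouth when the cap is off
- cap: Red ribbed screw cap on the jar: 56 mm across, 21 mm tall, 35 g, open below. Origin: centre of its lower edge, 92 mm above the jar's underside when screwed on; z up. Unscrews anticlockwise from above: tight (0.3 N m), rises 2 mm, free after about 0.95 rad, meets a stop at about 1.5 rad. Before it is free, pulling lifts the jar; then the seal pops it up 1 mm
- cup: Loose green plastic cup, 72 mm wide, 90 mm tall; origin at the centre of its underside. Leave alone
- bowl: Loose stainless steel bowl, 140 mm wide, 50 mm tall; origin at the centre of its underside. Leave alone
- stick: Loose wooden cooking stick, 330 mm long along its x, 16 mm thick, with a flat 45 mm wide end at +x, lying beyond the brace; origin under the shaft near its middle. Leave alone
- rim (a point): Middle of the crest of the white rim on the board, 6 mm high (top at z 18 mm), at brace (-48, -42) mm, 30 mm long along y, crest x -52..-43.5; on its outer side a gentle 15 degree ramp comes up from x -74
- cap_top (a point): Centre of the cap's top face, 21 mm above its lower edge, 125 mm above the table when screwed on

How it is judged:
By the outcome, as a careful person would: the job done as asked, in the order asked, and still so for the second after the job is handed in, while the arm keeps its last pose, push and grip.
It also fails if it takes over 58 s, if anything falls off the work surface, if the arm or the gripper's body presses on something with over 40 N, if the wrist force passes 120 N, or if a joint passes its speed limit or range.

### The arm

A 6-joint arm with a two-finger parallel gripper is mounted at the origin on the work surface. World frame = base frame: x ahead of the robot, y to its left, z up, the work surface at z = 0. Lengths are in mm, angles in rad, forces in N, time in s.
With the tool pointing down it reaches from about 350 to 875 mm from the base axis. Payload 4.2 kg.
Tool frame: the origin (TCP) lies between the finger pads; the fingertips stand 25 mm ahead of it and the grasp point (between the pads) lies 6 mm ahead of it; z points along the fingers, y is the line along which they close (so a half turn about z gives the same grasp; the last joint's range is limited). The gripper opens to 85 mm and grips with 20 to 120 N. Pads are 22 mm wide; open, the fingers measure 114 mm over their backs; the gripper's body (76 mm by 85 mm) begins 54 mm behind the grasp point. The pads swing forward as they close: fully open they stand 13 mm farther back than shut.
Start: joints at [0.259, 0.385, 0.008, 0, -1.194, -0.259], TCP at [624.979, 0.025, 256.312] pointing down, gripper open.
Joint ranges: [-3.14, 3.14], [-1.21, 2.06], [-1.07, 1.41], [-3.16, 2.05], [-2.99, -0.16], [-3.1, 3.1]. Speed limits (rad/s): [2.79, 2.79, 3.14, 3.14, 3.14, 3.14].

### API

Orientations are given as a unit quaternion [x, y, z, w].
In Python, from bench import arm gives the robot as it stands.
- The arm moves only by the shell command python3 -m pendant 'ROWS'. ROWS is JSON, a list of rows, each a list of 7 numbers: the shift along the tool's x, y, z in m, then the turn, a rotation vector about the tool's x, y, z in degrees, then the finger opening in m, from 0 to 0.0854. In form: [[x, y, z, wx, wy, wz, fingers], ...]. A call has 1 to 12 rows; each row shifts and turns the commanded pose from where the row before left it, along the tool's axes as they then stand; what a row does not reach is not made up. A row lasts 1/10 s, in which the tool goes at most 50 mm and 8.59 degrees, less where a joint would pass 70% of its speed; a pose out of reach is approached as far as the arm can. A call is refused whole if a number of a shift passes 0.05 or a number of a turn 8.59, either way. A call with a gripper value outside its range is refused whole. The fingers move at their own pace and stop on an object; the grip force is fixed at half the most. Time passes only in rows, so rows that do not move let the fingers close. It gives the time, the measured TCP pose, the force, the opening and the grip force at its end, in the units of the state.
- arm.read_state(): the state, without advancing time (a new reading comes with each control period).
- arm.get_image(name): name is "scene" or "side" or "wrist"; returns a dict with "image" (420x560x3 uint8, red, green, blue), "fx", "fy", "cx", "cy" (pixels), "k1" (the pictures are not rectified: a ray, as slopes to the right and down, at radius r is drawn at 1 + k1 r^2 times it, then the intrinsics apply), "xyz" and "rotation" of the camera in the world. Camera axes: x right, y down, z forward; pixel columns grow to the right and rows downward; lengths in mm; the calibration is good to about 2 mm. A picture is of the moment at which its call begins. There is no depth.
- arm.job_done(): hands the job in; it is judged then, once.
The state is a dict: "clock": time; "joints": joint angles; "joint_vel": joint speeds; "joint_efforts": joint torques, N m; "position": TCP position; "ee_rot": TCP orientation; "contact_force": force on the tool from outside, world axes, zero at the start; "wrist_torque": the same for the moment, N m; "gripper_width": finger opening in mm; "grasp_force": force on a finger pad.
Only numpy, scipy, OpenCV 4.12 (cv2) and the standard library are available. Lean on these libraries where they do the work, as an engineer would, in place of code of your own. Each camera call takes 0.05 s, during which the arm holds its last target. There are 200 camera calls.

## Working session

There is one attempt and no reset: what is moved stays moved. The work goes in short steps, Python scripts to look and compute and a shell command to move; the robot and the scene stay as the last step left them, time stands still between calls to the robot, and variables do not carry over. Pictures are saved under pics/ and viewed, at most 10 in all, crops included, and the job is handed in when it is done.

```bash
ls; mkdir -p pics; python3 - <<'E'
from bench import arm
import cv2,json
s=arm.read_state();print({k:s[k] for k in('clock','position','ee_rot','gripper_width','contact_force')})
for n in("scene","side"):
    d=arm.get_image(n);cv2.imwrite(f"pics/{n}0.png",d["image"][:,:,::-1])
    print(n,{k:(v.tolist() if hasattr(v,'tolist') else v) for k,v in d.items() if k!="image"})
E
```

```text
pics
{'clock': 0.0, 'position': array([6.24452549e+02, 1.18734819e-02, 2.55190323e+02]), 'ee_rot': array([-0.70702648,  0.70718617,  0.00076799, -0.00082472]), 'gripper_width': 85.39615723292098, 'contact_force': array([ 0.61280807,  0.02393687, -0.38021014])}
scene {'fx': 462.3034280785448, 'fy': 462.3034280785448, 'cx': 280.7660456010172, 'cy': 210.23020610495226, 'k1': 0.026356147867338045, 'xyz': [1200.5735041316793, -417.1961469180033, 956.3274583067625], 'rotation': [0.8478288571911176, 0.4206760570765304, -0.14882877472637276, -0.2864749198970027]}
side {'fx': 442.81684693645144, 'fy': 442.81684693645144, 'cx': 283.16454299598206, 'cy': 210.1604148939065, 'k1': 0.038733824843656776, 'xyz': [555.033963126699, -702.8457783751838, 757.7729492180719], 'rotation': [0.9152392391522537, -0.07388877101474246, 0.02387316270967926, -0.39535763143788166]}
```

View pics/scene0.png

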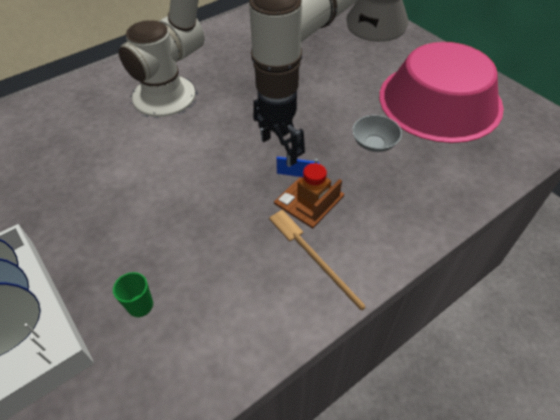

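View pics/side0.png

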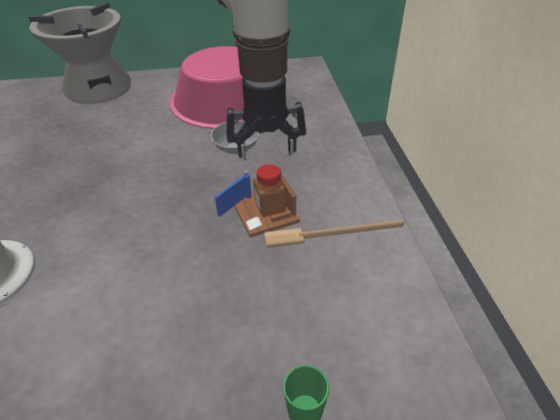

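Both pictures show the brace just in front of the gripper, at scene (310,195) and side (265,205). The blue flap is open and the red cap is on the jar. I'll enlarge both.

```bash
cat > h.py <<'E'
import numpy as np,cv2
from scipy.spatial.transform import Rotation as R
from scipy.optimize import least_squares
class Cam:
    def __init__(s,d):
        s.K=np.array([[d["fx"],0,d["cx"]],[0,d["fy"],d["cy"]],[0,0,1]]);s.D=np.array([d["k1"],0,0,0.])
        s.p=np.array(d["xyz"]);q=np.array(d["rotation"]);s.R=(R.from_quat(q) if q.size==4 else R.from_matrix(q)).as_matrix()
    def proj(s,P):
        Pc=(np.atleast_2d(P)-s.p)@s.R
        return cv2.projectPoints(Pc,np.zeros(3),np.zeros(3),s.K,s.D)[0][:,0]
    def at_z(s,uv,z):
        u=cv2.undistortPoints(np.array([[uv]],float),s.K,s.D)[0,0]
        r=s.R@np.array([u[0],u[1],1]);return s.p+r*(z-s.p[2])/r[2]
E
python3 - <<'E'
import cv2,numpy as np
a=cv2.imread("pics/scene0.png")[150:230,265:355];b=cv2.imread("pics/side0.png")[160:240,208:303]
f=lambda i:cv2.resize(i,None,fx=6,fy=6,interpolation=cv2.INTER_CUBIC)
cv2.imwrite("pics/a.png",f(a));cv2.imwrite("pics/b.png",f(b))
E
```

```text
(no output)
```

View pics/a.png

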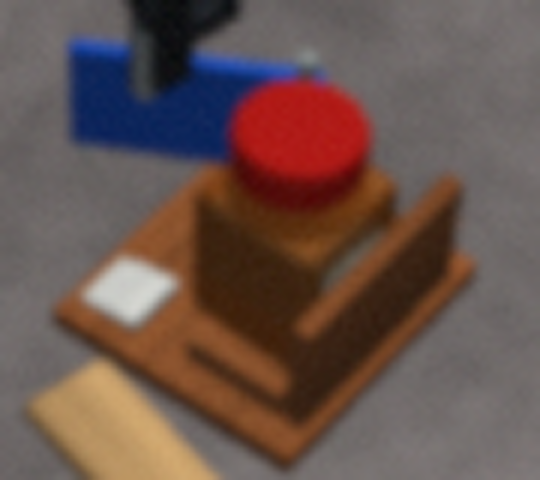

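View pics/b.png

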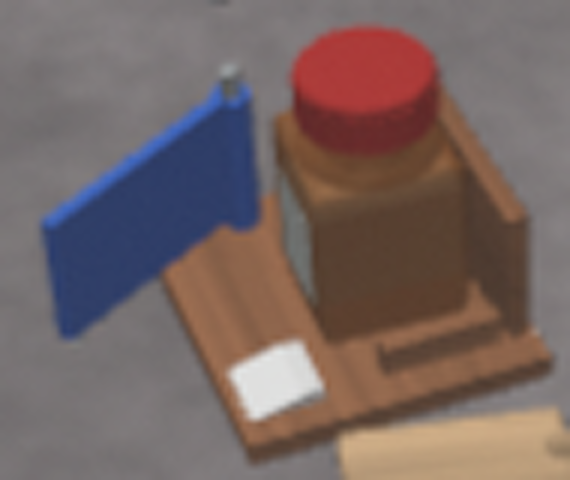

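The crops show these points. In the scene crop: board corners at (57,306), (288,455) and (472,258), cap-top centre at (301,126), flap free end at (72,45)/(72,140). In the side crop: board corners at (252,450) and (550,355), cap-top centre at (366,69), flap end at (45,225)/(65,335).

```bash
cat > fit.py <<'E'
from h import *
from bench import arm
cs=Cam(arm.get_image("scene"));cd=Cam(arm.get_image("side"))
pa=lambda U:(np.array(U)+.5)/6-.5+[265,150]
pb=lambda U:(np.array(U)+.5)/6-.5+[208,160]
def flap(a,l,off,z): # brace frame: l along flap from hinge, off outward
    d=np.array([-np.sin(a),-np.cos(a)]);n=np.array([-np.cos(a),np.sin(a)])
    return np.r_[np.array([-39,56])+l*d+off*n,z]
obs=[(cs,pa,(57,306),lambda a:[-80,-70,12]),(cs,pa,(288,455),lambda a:[50,-70,12]),(cs,pa,(472,258),lambda a:[50,70,12]),
(cd,pb,(252,448),lambda a:[-80,-70,12]),(cd,pb,(552,355),lambda a:[50,-70,12]),
(cs,pa,(72,43),lambda a:flap(a,100,-4,84)),(cs,pa,(72,140),lambda a:flap(a,100,-4,22)),
(cd,pb,(45,225),lambda a:flap(a,100,-4,84)),(cd,pb,(65,337),lambda a:flap(a,100,-4,22)),
(cd,pb,(295,342),lambda a:[-43.5,-27,18]),(cs,pa,(130,325),lambda a:[-43.5,-57,18])]
def w(p,P):
    c,s=np.cos(p[2]),np.sin(p[2]);P=np.array(P,float);return np.array([p[0]+c*P[0]-s*P[1],p[1]+s*P[0]+c*P[1],P[2]])
def res(p): return np.concatenate([c.proj(w(p,f(p[3])))[0]-q(U) for c,q,U,f in obs])
best=min((least_squares(res,[640,-120,y,1.0],loss='soft_l1') for y in(-1,0,.5,1)),key=lambda r:r.cost)
p=best.x;print(p,best.cost);print(res(p).reshape(-1,2).round(1))
print("cap scene",cs.at_z(pa((301,126)),125),"side",cd.at_z(pb((366,69)),125))
print("brace origin cap expect",w(p,[0,0,125]))
for n,P in(("hinge",[-39,56,53]),("rim",[-48,-42,18]),("end",flap(p[3],98,4,84)),("endshut",flap(0,98,4,84))):print(n,w(p,P).round(1))
E
python3 fit.py
```

```text
[634.46226818 100.6678784  -12.3063316  133.07219345] 2.773619850546229
[[-1.9  0.9]
 [-0.1  0.7]
 [ 0.1 -0.4]
 [-0.6  0.1]
 [ 0.  -0.7]
 [-0.3  0.1]
 [ 0.1 -0. ]
 [ 0.3 -0.9]
 [ 0.1 -0.2]
 [ 0.  -0.4]
 [-0.  -0.1]]
cap scene [635.49615255 100.17713951 125.        ] side [636.33903434  96.16774454 125.        ]
brace origin cap expect [634.46226818 100.6678784  125.        ]
hinge [582.4 144.8  53. ]
rim [598.9  47.7  18. ]
end [505.2  84.3  84. ]
endshut [603.7  49.   84. ]
```

```bash
cat > plan.py <<'E'
from h import *
from bench import arm
YAW=0.260;B=np.array([634.5,100.5])
def b2w(x,y): return B+np.array([np.cos(YAW)*x-np.sin(YAW)*y,np.sin(YAW)*x+np.cos(YAW)*y])
def fl(a,l,off):
    d=np.array([-np.sin(a),-np.cos(a)]);n=np.array([-np.cos(a),np.sin(a)])
    return b2w(*(np.array([-39,56])+l*d+off*n))
T0=R.from_quat([-.70710678,.70710678,0,0])
def here():
    s=arm.read_state();Rr=R.from_quat(s["ee_rot"]);y=Rr.as_matrix()[:,1]
    return np.array(s["position"]),(np.arctan2(-y[1],-y[0])),Rr,s
def deltas(tg): # targets (x,y,z,theta)
    p,th,Rr,s=here();print("at",p.round(1),round(th,3),"tilt",Rr.as_matrix()[:,2].round(4),s["contact_force"].round(1),"t",s["clock"],s["gripper_width"])
    for t in tg:
        M=(R.from_euler('z',th)*T0).as_matrix();d=M.T@(np.array(t[:3])-p)
        print((d/1000).round(4),"turn z deg",round(-np.degrees(t[3]-th),2));p,th=np.array(t[:3]),t[3]
E
python3 - <<'E'
from plan import *
c=Cam(arm.get_image("scene"));print("bowl",c.at_z((376,128),45),"cup",c.at_z((133,285),90))
A=1.125
s=fl(A,88,42);th=YAW-A
deltas([(*s,255,th),(*s,91,th)]+[(*fl(a,88,o),91,YAW-a) for a,o in [(A,25),(A,19)]+[(A-.125*i,19) for i in range(1,10)]])
E
```

```text
bowl [560.83500023 394.2276174   45.        ] cup [ 629.96925975 -389.37855011   90.        ]
at [624.8   0.  255.8] -0.0 tilt [-9.e-04 -1.e-04 -1.e+00] [-1.   0.7  1.3] t 0.25 85.37702683570107
[-0.1195  0.1366  0.0008] turn z deg 49.56
[0.    0.    0.164] turn z deg -0.0
[ 0.    -0.017  0.   ] turn z deg -0.0
[-0.    -0.006  0.   ] turn z deg -0.0
[ 0.0017 -0.0111  0.    ] turn z deg -7.16
[ 0.0017 -0.0111  0.    ] turn z deg -7.16
[ 0.0017 -0.0111  0.    ] turn z deg -7.16
[ 0.0017 -0.0111  0.    ] turn z deg -7.16
[ 0.0017 -0.0111  0.    ] turn z deg -7.16
[ 0.0017 -0.0111  0.    ] turn z deg -7.16
[ 0.0017 -0.0111  0.    ] turn z deg -7.16
[ 0.0017 -0.0111  0.    ] turn z deg -7.16
[ 0.0017 -0.0111  0.    ] turn z deg -7.16
```

```bash
python3 -m pendant '[[-0.02,0.0228,0,0,0,0,0],[-0.02,0.0228,0,0,0,0,0],[-0.02,0.0228,0,0,0,0,0],[-0.02,0.0228,0,0,0,0,0],[-0.02,0.0228,0,0,0,0,0],[-0.0195,0.0226,0,0,0,0,0],[0,0,0,0,0,8.26,0],[0,0,0,0,0,8.26,0],[0,0,0,0,0,8.26,0],[0,0,0,0,0,8.26,0],[0,0,0,0,0,8.26,0],[0,0,0,0,0,8.26,0]]'
python3 -m pendant '[[0,0,0,0,0,0,0],[0,0,0.03,0,0,0,0],[0,0,0.03,0,0,0,0],[0,0,0.03,0,0,0,0],[0,0,0.03,0,0,0,0],[0,0,0.03,0,0,0,0],[0,0,0.0145,0,0,0,0],[0,0,0,0,0,0,0],[0,0,0,0,0,0,0]]'
python3 - <<'E'
from plan import *
A=1.125
deltas([(*fl(A,88,42),91,YAW-A),(*fl(A,88,25),91,YAW-A)])
for n in("scene","side"):
    d=arm.get_image(n);cv2.imwrite(f"pics/{n}1.png",d["image"][:,:,::-1])
a=cv2.imread("pics/scene1.png")[120:220,260:360];b=cv2.imread("pics/side1.png")[140:240,200:300]
cv2.imwrite("pics/c1.png",cv2.resize(np.hstack([a,b]),None,fx=4,fy=4,interpolation=cv2.INTER_CUBIC))
E
```

```text
clock: 1.45
position: [488.3, 119.5, 256.3]
ee_rot: [-0.343, 0.939, 0.0, -0.0]
contact_force: [-0.4, 0.1, -0.2]
gripper_width: 0.1
grasp_force: 0.0
clock: 2.35
position: [488.8, 119.7, 92.2]
ee_rot: [-0.347, 0.938, -0.0, 0.0]
contact_force: [-0.5, 0.1, 0.1]
gripper_width: -0.1
grasp_force: 0.0
at [488.8 119.7  92.2] -0.863 tilt [ 5.e-04 -1.e-04 -1.e+00] [-0.5  0.1  0.1] t 2.35 -0.13384906402066896
[0.0006 0.0002 0.0012] turn z deg 0.12
[ 0.    -0.017  0.   ] turn z deg -0.0
```

View pics/c1.png

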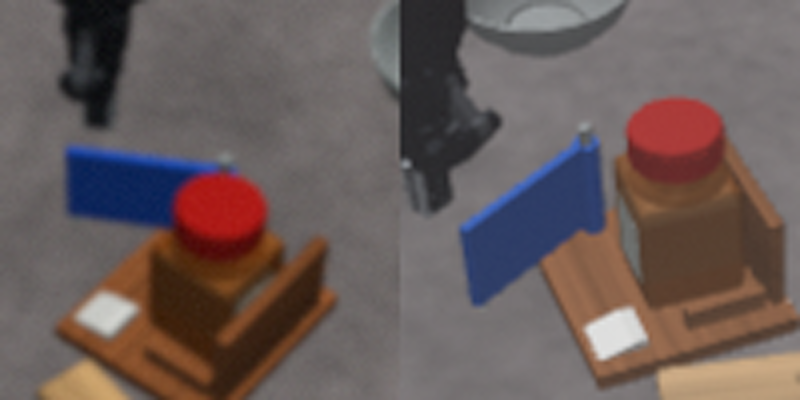

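Both views show the closed fingers on the outer side of the flap near its free end, with clearance. I'll approach and swing it.

```bash
python3 -m pendant '[[0,-0.006,0,0,0,0,0],[0,-0.006,0,0,0,0,0],[0,-0.006,0,0,0,0,0],[0,-0.003,0,0,0,0,0],[0,-0.002,0,0,0,0,0]]'
python3 -m pendant '[[0.0007,-0.0056,0,0,0,-3.58,0],[0.0007,-0.0056,0,0,0,-3.58,0],[0.0007,-0.0056,0,0,0,-3.58,0],[0.0007,-0.0056,0,0,0,-3.58,0],[0.0007,-0.0056,0,0,0,-3.58,0],[0.0007,-0.0056,0,0,0,-3.58,0]]'
python3 -m pendant '[[0.0007,-0.0056,0,0,0,-3.58,0],[0.0007,-0.0056,0,0,0,-3.58,0],[0.0007,-0.0056,0,0,0,-3.58,0],[0.0007,-0.0056,0,0,0,-3.58,0],[0.0007,-0.0056,0,0,0,-3.58,0],[0.0007,-0.0056,0,0,0,-3.58,0]]'
python3 - <<'E'
from plan import *
A=.375
deltas([(*fl(A,88,19),91,YAW-A),(*fl(.2,88,19),91,YAW-.2)])
for n in("scene","side"):
    d=arm.get_image(n);cv2.imwrite(f"pics/{n}2.png",d["image"][:,:,::-1])
a=cv2.imread("pics/scene2.png")[120:220,260:360];b=cv2.imread("pics/side2.png")[140:240,200:300]
cv2.imwrite("pics/c2.png",cv2.resize(np.hstack([a,b]),None,fx=4,fy=4,interpolation=cv2.INTER_CUBIC))
E
```

```text
clock: 2.95
position: [503.6, 101.6, 91.9]
ee_rot: [-0.345, 0.938, 0.0, 0.0]
contact_force: [-0.2, -1.2, 1.3]
gripper_width: 0.0
grasp_force: 0.0
clock: 3.55
position: [525.9, 76.8, 91.7]
ee_rot: [-0.516, 0.857, 0.0, -0.0]
contact_force: [-0.9, -0.1, 0.1]
gripper_width: 0.1
grasp_force: 0.1
clock: 4.15
position: [556.1, 61.9, 91.6]
ee_rot: [-0.666, 0.746, 0.0, -0.0]
contact_force: [0.6, 0.7, -0.1]
gripper_width: -0.1
grasp_force: 0.1
at [556.1  61.9  91.6] -0.113 tilt [-7.e-04 -2.e-04 -1.e+00] [ 0.6  0.7 -0.1] t 4.15 -0.09346007746934859
[0.0029 0.0024 0.0006] turn z deg 0.13
[ 0.002  -0.0156  0.    ] turn z deg -10.03
```

View pics/c2.png

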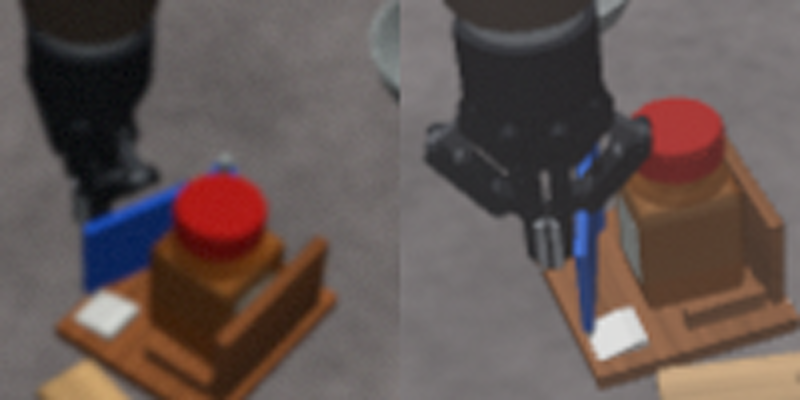

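The flap has swung halfway and follows. The gripper's linkage spreads toward the cap, though, so I'll back off and turn the tool a quarter turn, putting the linkage along the flap.

```bash
python3 -m pendant '[[0,0.02,0,0,0,0,0],[0,0.02,0,0,0,0,0],[0,0,0,0,0,8.5,0],[0,0,0,0,0,8.5,0],[0,0,0,0,0,8.5,0],[0,0,0,0,0,8.5,0],[0,0,0,0,0,8.5,0],[0,0,0,0,0,8.5,0],[0,0,0,0,0,8.5,0],[0,0,0,0,0,8.5,0],[0,0,0,0,0,8.5,0],[0,0,0,0,0,8.5,0]]'
python3 -m pendant '[[0,0,0,0,0,5,0],[0,0,0,0,0,0,0]]'
python3 - <<'E'
from plan import *
A=.375;H=np.pi/2
print(arm.read_state()["joints"])
deltas([(*fl(A,90,20),90,YAW-A-H)]+[(*fl(a,90,o),90,YAW-a-H) for a,o in((.375,14),(.35,14),(.30,14))])
E
```

```text
clock: 5.45
position: [516.1, 66.8, 91.8]
ee_rot: [0.018, 1.0, -0.0, -0.0]
contact_force: [-0.2, 0.3, -0.0]
gripper_width: 0.2
grasp_force: 0.0
clock: 5.65
position: [516.1, 66.8, 91.8]
ee_rot: [0.058, 0.998, -0.0, -0.0]
contact_force: [0.6, 0.8, -0.6]
gripper_width: 0.1
grasp_force: 0.0
[ 4.40736058e-01  3.95384067e-01 -4.56472682e-01 -1.51299878e-04
 -7.19131928e-01 -2.12756437e+00]
at [516.1  66.8  91.8] -1.687 tilt [-2.e-04  0.e+00 -1.e+00] [ 0.6  0.8 -0.6] t 5.65 0.12165709600663056
[-0.0369 -0.0051  0.0018] turn z deg -0.07
[-0.006  0.     0.   ] turn z deg -0.0
[-0.0023 -0.0003  0.    ] turn z deg -1.43
[-0.0045 -0.0006  0.    ] turn z deg -2.86
```

```bash
python3 -m pendant '[[-0.01,-0.0025,0,0,0,0,0],[-0.01,-0.0026,0.002,0,0,0,0],[-0.01,0,0,0,0,0,0],[-0.007,0,0,0,0,0,0],[-0.006,0,0,0,0,0,0],[-0.0045,-0.0006,0,0,0,-2.86,0],[-0.0045,-0.0006,0,0,0,-2.86,0],[-0.0045,-0.0006,0,0,0,-2.86,0],[-0.0045,-0.0006,0,0,0,-2.86,0]]'
python3 -m pendant '[[-0.0045,-0.0006,0,0,0,-2.86,0],[-0.0045,-0.0006,0,0,0,-2.86,0],[0,0,0,0,0,0,0]]'
python3 - <<'E'
from plan import *
H=np.pi/2
deltas([(*fl(a,90,o),90,YAW-a-H) for a,o in((.075,14),(.05,14),(0,14),(0,11))])
E
```

```text
clock: 6.55
position: [575.7, 53.2, 89.5]
ee_rot: [-0.043, 0.999, -0.0, -0.001]
contact_force: [-3.2, -0.5, 0.8]
gripper_width: -0.2
grasp_force: 1.1
clock: 6.85
position: [586.0, 53.4, 89.7]
ee_rot: [-0.092, 0.996, -0.0, 0.0]
contact_force: [0.4, 0.1, 0.8]
gripper_width: 0.2
grasp_force: 0.0
at [586.   53.4  89.7] -1.387 tilt [ 2.e-04 -0.e+00 -1.e+00] [0.4 0.1 0.8] t 6.85 0.1942189017752071
[ 0.0008  0.0003 -0.0003] turn z deg -0.05
[-0.0023 -0.0003  0.    ] turn z deg -1.43
[-0.0045 -0.0006  0.    ] turn z deg -2.86
[-0.003  0.     0.   ] turn z deg -0.0
```

```bash
python3 -m pendant '[[-0.0023,-0.0003,0,0,0,-1.43,0],[0,0,0,0,0,0,0]]'
python3 -m pendant '[[-0.0022,-0.0003,0,0,0,-1.43,0],[0,0,0,0,0,0,0]]'
python3 -m pendant '[[-0.0022,-0.0003,0,0,0,-1.43,0],[0,0,0,0,0,0,0]]'
python3 - <<'E'
from plan import *
H=np.pi/2
deltas([(*fl(a,90,o),90,YAW-a-H) for a,o in((0,14),(0,11))])
for n in("scene","side"):
    d=arm.get_image(n);cv2.imwrite(f"pics/{n}3.png",d["image"][:,:,::-1])
a=cv2.imread("pics/scene3.png")[120:220,260:360];b=cv2.imread("pics/side3.png")[140:240,200:300]
cv2.imwrite("pics/c3.png",cv2.resize(np.hstack([a,b]),None,fx=4,fy=4,interpolation=cv2.INTER_CUBIC))
E
```

```text
clock: 7.05
position: [588.1, 53.7, 89.8]
ee_rot: [-0.105, 0.995, 0.0, 0.0]
contact_force: [-0.3, -0.2, 0.1]
gripper_width: -0.1
grasp_force: 0.0
clock: 7.25
position: [590.3, 53.9, 89.9]
ee_rot: [-0.117, 0.993, 0.0, 0.0]
contact_force: [0.1, -0.2, 0.4]
gripper_width: -0.3
grasp_force: 0.0
clock: 7.45
position: [592.2, 54.0, 89.8]
ee_rot: [-0.13, 0.992, -0.0, -0.0]
contact_force: [0.4, -0.4, 0.1]
gripper_width: 0.1
grasp_force: 0.1
at [592.2  54.   89.8] -1.311 tilt [-3.e-04 -1.e-04 -1.e+00] [ 0.4 -0.4  0.1] t 7.45 0.12758046980481427
[ 0.0002  0.0001 -0.0002] turn z deg -0.01
[-0.003  0.     0.   ] turn z deg -0.0
```

View pics/c3.png

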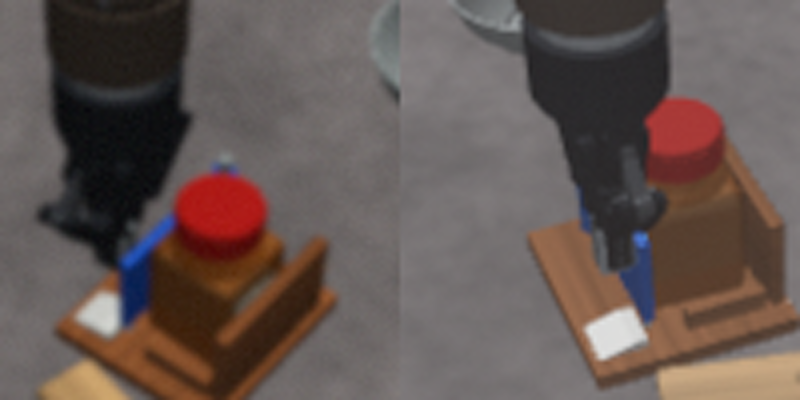

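The flap is at or near shut, by the inner edge of the white rim. I'll press gently to feel the stop.

```bash
for i in 1; do python3 -m pendant '[[-0.001,0,0,0,0,0,0],[0,0,0,0,0,0,0]]'; done | grep -E "pos|cont"
python3 -m pendant '[[-0.001,0,0,0,0,0,0],[0,0,0,0,0,0,0]]'| grep -E "pos|cont"
python3 -m pendant '[[-0.001,0,0,0,0,0,0],[0,0,0,0,0,0,0]]'| grep -E "pos|cont"
```

```text
position: [592.6, 54.0, 89.7]
contact_force: [-1.9, 0.4, 2.1]
position: [593.0, 54.0, 89.6]
contact_force: [-4.2, -0.8, 1.6]
position: [593.5, 54.0, 89.4]
contact_force: [-5.5, -2.1, 2.8]
```

```bash
python3 -m pendant '[[-0.001,0,0,0,0,0,0],[0,0,0,0,0,0,0]]'| grep -E "pos|cont"
python3 -m pendant '[[-0.0008,0,0,0,0,0,0],[0,0,0,0,0,0,0],[0,0,0,0,0,0,0]]'| grep -E "pos|cont"
python3 -m pendant '[[0.005,0,0,0,0,0,0],[0.015,0,0,0,0,0,0],[0.03,0,0,0,0,0,0],[0.03,0,0,0,0,0,0],[0,0,0,0,0,0,0]]'| grep -E "pos|cont"
python3 - <<'E'
from plan import *
for n in("scene","side"):
    d=arm.get_image(n);cv2.imwrite(f"pics/{n}4.png",d["image"][:,:,::-1])
a=cv2.imread("pics/scene4.png")[145:235,265:365];b=cv2.imread("pics/side4.png")[155:245,210:310]
cv2.imwrite("pics/c4.png",cv2.resize(np.vstack([a,b]),None,fx=3.3,fy=3.3,interpolation=cv2.INTER_CUBIC)) if 0 else cv2.imwrite("pics/c4.png",cv2.resize(np.hstack([a[:,:60+20],b[:,:80]]),None,fx=5,fy=5,interpolation=cv2.INTER_CUBIC))
E
```

```text
position: [593.9, 54.0, 89.3]
contact_force: [-6.7, -2.4, 3.6]
position: [594.1, 54.0, 89.3]
contact_force: [-8.4, -3.4, 4.7]
position: [517.0, 34.1, 89.9]
contact_force: [-1.0, -0.0, -0.4]
```

View pics/c4.png

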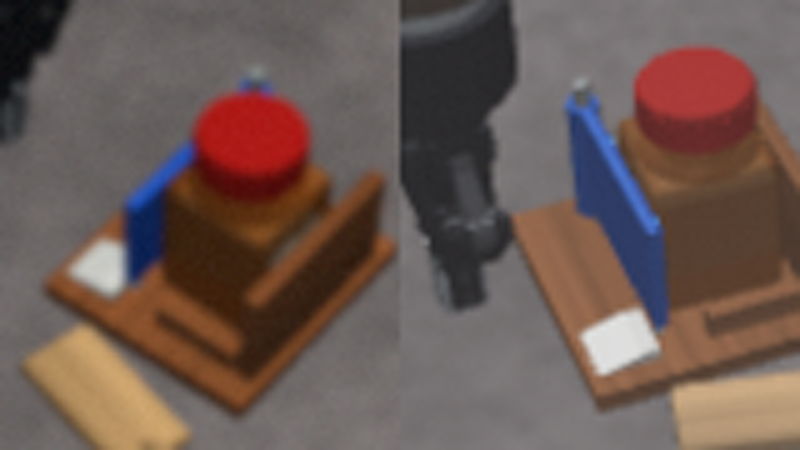

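The flap lies along the brace. Its end-top corner is at side crop (660,232) and its bottom at (665,325); in the scene crop the end top is at (128,207) and the bottom at (130,280). Next I'll compare these with the shut pose, both down and raised.

```bash
python3 - <<'E'
from plan import *
cs=Cam(arm.get_image("scene"));cd=Cam(arm.get_image("side"))
fs=lambda p:((p-[265,145]+.5)*5-.5).round(1).tolist()
fd=lambda p:((p-[210,155]+.5)*5-.5+[400,0]).round(1).tolist()
for a in(0,.03):
  for L in(0,5):
    for nm,o,z in(("out top",4,84),("in top",-4,84),("out bot",4,22),("in bot",-4,22)):
        P=np.r_[fl(a,100,o),z+L];print(a,L,nm,"scene",fs(cs.proj(P)[0]),"side",fd(cd.proj(P)[0]))
for nm,q,z in(("pin",(-39,56),84),("boardcorner",(-80,-70),12)):
    P=np.r_[b2w(*q),z];print(nm,fs(cs.proj(P)[0]),fd(cd.proj(P)[0]))
def m(img,lo,hi):
    h=cv2.cvtColor(cv2.imread(img),cv2.COLOR_BGR2HSV);k=cv2.inRange(h,lo,hi);return k
for n,c,f in(("scene4",cs,fs),("side4",cd,fd)):
    k=m(f"pics/{n}.png",(108,120,60),(130,255,255));ys,xs=np.nonzero(k[140:250,200:360]);xs+=200;ys+=140
    i=ys.argmax();print(n,"blue lowest",f(np.array([xs[i],ys[i]])),"left",f(np.array([xs[xs.argmin()],ys[xs.argmin()]])),"n",len(xs))
E
```

```text
0 0 out top scene [124.4, 197.3] side [642.5, 227.4]
0 0 in top scene [137.1, 204.7] side [658.8, 222.5]
0 0 out bot scene [123.9, 275.5] side [649.5, 324.5]
0 0 in bot scene [136.2, 282.9] side [665.2, 319.6]
0 5 out top scene [124.4, 190.7] side [641.9, 219.2]
0 5 in top scene [137.2, 198.1] side [658.3, 214.3]
0 5 out bot scene [124.0, 269.5] side [649.0, 317.0]
0 5 in bot scene [136.3, 276.8] side [664.7, 312.1]
0.03 0 out top scene [119.8, 194.3] side [636.2, 229.0]
0.03 0 in top scene [132.2, 202.0] side [652.8, 224.4]
0.03 0 out bot scene [119.5, 272.6] side [643.5, 326.1]
0.03 0 in bot scene [131.5, 280.2] side [659.4, 321.5]
0.03 5 out top scene [119.8, 187.7] side [635.6, 220.8]
0.03 5 in top scene [132.3, 195.4] side [652.2, 216.2]
0.03 5 out bot scene [119.6, 266.5] side [642.9, 318.6]
0.03 5 in bot scene [131.5, 274.1] side [658.9, 314.0]
pin [247.9, 84.9] [574.9, 99.7]
boardcorner [37.6, 284.6] [597.0, 398.9]
scene4 blue lowest [132.0, 277.0] left [127.0, 202.0] n 137
side4 blue lowest [657.0, 322.0] left [567.0, 107.0] n 357
```

This matches the flap at 0 rad and down (lift 0), so it's latched. Next I'll locate the cap precisely from its silhouette.

```bash
python3 - <<'E'
from plan import *
cams={n:Cam(arm.get_image(n)) for n in("scene","side")}
t=np.linspace(0,2*np.pi,60)
def cen(c,x,y):
    P=np.vstack([np.c_[x+28*np.cos(t),y+28*np.sin(t),0*t+z] for z in(104,125)])
    h=cv2.convexHull(c.proj(P).astype(np.float32));m=cv2.moments(h);return np.array([m["m10"],m["m01"]])/m["m00"],m["m00"]
ob={}
for n in cams:
    h=cv2.cvtColor(cv2.imread(f"pics/{n}4.png"),cv2.COLOR_BGR2HSV)
    k=(((h[...,0]<5)|(h[...,0]>174))&(h[...,1]>165)&(h[...,2]>80)).astype(np.uint8)
    k[:150]=0;k[240:]=0;k[:,:250]=0;k[:,350:]=0;m=cv2.moments(k,True);ob[n]=np.array([m["m10"],m["m01"]])/m["m00"];print(n,ob[n],m["m00"],cen(cams[n],635,99)[1])
for s in(("scene",),("side",),("scene","side")):
    r=least_squares(lambda p:np.concatenate([cen(cams[n],*p)[0]-ob[n] for n in s]),[635,99]);print(s,r.x,r.fun.round(2))
x=r.x
th=here()[1]
deltas([(517,34,200,th),(*x,200,YAW-np.pi/2),(*x,119,YAW-np.pi/2)])
E
```

```text
scene [314.8487395 173.3977591] 357.0 438.69190019741654
side [268.21982759 171.29310345] 232.0 458.4565334515646
('scene',) [635.25134198  99.89477354] [-0.44  0.15]
('side',) [636.81605286 109.16683001] [-0. -0.]
('scene', 'side') [636.06790282 104.61679077] [ 1.27 -0.53 -0.06  1.23]
at [520.9  35.2  90. ] -1.311 tilt [ 1.9e-03  5.0e-04 -1.0e+00] [ 1.   0.7 -0.2] t 9.45 0.1123035181885085
[ 0.0041 -0.0002 -0.11  ] turn z deg -0.0
[-0.1332  0.0377  0.    ] turn z deg -0.03
[0.    0.    0.081] turn z deg -0.0
```

```bash
python3 - <<'E'
from plan import *
cams={n:Cam(arm.get_image(n)) for n in("scene","side")}
t=np.linspace(0,2*np.pi,60)
def hull(c,x,y):
    P=np.vstack([np.c_[x+28*np.cos(t),y+28*np.sin(t),0*t+z] for z in(104,125)])
    return cv2.convexHull(c.proj(P).astype(np.float32))
for n in cams:
    im=cv2.imread(f"pics/{n}4.png").astype(float);b,g,r=im[...,0],im[...,1],im[...,2]
    k=(r-g>60)&(r>2.6*g)&(np.abs(g-b)<35);k[:150]=0;k[240:]=0;k[:,:250]=0;k[:,350:]=0
    ys,xs=np.nonzero(k);print(n,k.sum(),xs.min(),xs.max(),ys.min(),ys.max(),xs.mean(),ys.mean())
    for c in((634.5,100.5),(636,99),(636,96)):
        h=hull(cams[n],*c)[:,0];m=cv2.moments(h);print(c,h.min(0),h.max(0),m["m10"]/m["m00"],m["m01"]/m["m00"])
    print(im[165:190,268].astype(int).tolist() if n=="side" else "")
E
```

```text
scene 386 304 326 163 184 314.8341968911917 173.74093264248705
(634.5, 100.5) [302.8308  161.89958] [326.14542 184.67313] 314.40859455122245 173.25207304555744
(636, 99) [302.73572 162.52126] [326.07516 185.33012] 314.3257408196522 173.89133012321707
(636, 96) [301.78363 163.06383] [325.129   185.90266] 313.3760527996804 174.4487744211869

side 258 257 279 165 178 268.2170542635659 171.6860465116279
(634.5, 100.5) [255.40631 162.61894] [279.86438 184.83331] 267.71546689325254 173.6928159036441
(636, 99) [256.12524 162.93483] [280.59448 185.1773 ] 268.440796840073 174.02269159844346
(636, 96) [256.26944 163.7033 ] [280.7874  186.01245] 268.6098198490751 174.82435635457583
[[56, 58, 170], [56, 58, 169], [57, 59, 171], [57, 59, 170], [57, 59, 170], [56, 58, 169], [57, 59, 170], [57, 58, 169], [57, 59, 170], [58, 60, 171], [57, 58, 169], [58, 60, 170], [57, 58, 166], [53, 55, 147], [46, 47, 115], [42, 42, 102], [42, 42, 102], [43, 43, 102], [42, 42, 102], [42, 43, 103], [44, 50, 103], [47, 65, 103], [49, 71, 103], [51, 73, 107], [54, 78, 112]]
```

```bash
python3 -m pendant '[[0,0,-0.04,0,0,0,0.0854],[0,0,-0.04,0,0,0,0.0854],[0,0,-0.03,0,0,0,0.0854],[-0.026,0.006,0,0,0,0,0.0854],[-0.026,0.007,0,0,0,0,0.0854],[-0.026,0.007,0,0,0,0,0.0854],[-0.025,0.007,0,0,0,0,0.0854],[-0.0243,0.006,0,0,0,0,0.0854],[0,0,0,0,0,0,0.0854],[0,0,0,0,0,0,0.0854],[0,0,0,0,0,0,0.0854]]'
python3 - <<'E'
from plan import *
th=here()[1]
deltas([(635.4,100,200,th),(635.4,100,119,th)])
d=arm.get_image("wrist");cv2.imwrite("pics/w1.png",d["image"][:,:,::-1])
c=Cam(d);print(c.p,c.R.round(3).tolist());print([c.proj(np.r_[P])[0].round(1).tolist() for P in((635.4,100,125.),(635.4+28,100,125),(635.4-28,100,125),(635.4,72,125),(635.4,128,125))])
E
```

```text
clock: 10.65
position: [633.5, 98.9, 199.6]
ee_rot: [-0.129, 0.992, -0.0, -0.0]
contact_force: [-0.1, -0.1, 0.3]
gripper_width: 85.1
grasp_force: 0.0
at [633.5  98.9 199.6] -1.312 tilt [-9.e-04 -2.e-04 -1.e+00] [-0.1 -0.1  0.3] t 10.65 85.09963506638137
[-0.0021  0.0006 -0.0004] turn z deg -0.0
[0.    0.    0.081] turn z deg -0.0
[561.60880624  81.27847782 317.54316374] [[-0.256, 0.926, 0.279], [0.967, 0.245, 0.074], [0.0, 0.288, -0.958]]
[[281.9, 235.1], [270.6, 275.0], [294.1, 191.9], [236.9, 223.9], [326.0, 245.9]]
```

View pics/w1.png

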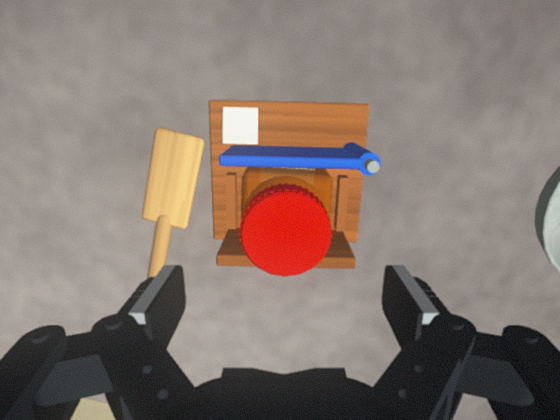

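The wrist view shows the cap centred between the fingers: circle centre about (286,232), finger midline about u=284, flap lying shut. Averaging the estimates gives a cap centre of about (634,101).

```bash
python3 -m pendant '[[-0.0008,0.002,0.02,0,0,0,0.0854],[0,0,0.02,0,0,0,0.0854],[0,0,0.015,0,0,0,0.0854],[0,0,0.01,0,0,0,0.0854],[0,0,0.01,0,0,0,0.0854],[0,0,0.0055,0,0,0,0.0854],[0,0,0,0,0,0,0.0854],[0,0,0,0,0,0,0.0854]]'
python3 -m pendant '[[0,0,0,0,0,0,0.045],[0,0,0,0,0,0,0.045],[0,0,0,0,0,0,0.045],[0,0,0,0,0,0,0.045],[0,0,0,0,0,0,0.045],[0,0,0,0,0,0,0.045],[0,0,0,0,0,0,0.045],[0,0,0,0,0,0,0.045]]'
python3 - <<'E'
from plan import *
p,th,Rr,s=here();print(p,th,s["contact_force"],s["wrist_torque"],s["joints"][5])
E
```

```text
clock: 11.5
position: [634.7, 101.4, 119.8]
ee_rot: [-0.129, 0.992, 0.0, 0.001]
contact_force: [0.0, 0.2, 0.6]
gripper_width: 85.7
grasp_force: 0.0
clock: 12.3
position: [634.9, 101.3, 120.3]
ee_rot: [-0.129, 0.992, -0.0, 0.001]
contact_force: [-1.3, -1.4, 5.8]
gripper_width: 54.6
grasp_force: 63.2
[634.85241014 101.28101441 120.26765438] -1.311335760664798 [-1.25503279 -1.38870955  5.82134696] [-0.27191703  0.21613704  0.03791944] -1.7214168244894172
```

The cap is gripped: 54.6 mm wide, 63 N. Now the unscrewing, rising with the thread.

```bash
cat > st.py <<'E'
from plan import *
p,th,Rr,s=here();print(p.round(1),round(th+1.3113,3),s["contact_force"].round(1),"M",s["wrist_torque"].round(2),s["gripper_width"].round(1),s["grasp_force"].round(0))
E
python3 -m pendant '[[0,0,0,0,0,-3,0.045],[0,0,-0.0001,0,0,-3,0.045],[0,0,-0.0001,0,0,-3,0.045],[0,0,-0.0001,0,0,-3,0.045]]' >/dev/null; python3 st.py
python3 -m pendant '[[0,0,-0.0001,0,0,-3,0.045],[0,0,-0.0001,0,0,-3,0.045],[0,0,-0.0001,0,0,-3,0.045],[0,0,-0.0001,0,0,-3,0.045]]' >/dev/null; python3 st.py
```

```text
Traceback (most recent call last):
  File "st.py", line 2, in <module>
    p,th,Rr,s=here();print(p.round(1),round(th+1.3113,3),s["contact_force"].round(1),"M",s["wrist_torque"].round(2),s["gripper_width"].round(1),s["grasp_force"].round(0))
                                                                                                                    ^^^^^^^^^^^^^^^^^^^^^^^^
AttributeError: 'float' object has no attribute 'round'
Traceback (most recent call last):
  File "st.py", line 2, in <module>
    p,th,Rr,s=here();print(p.round(1),round(th+1.3113,3),s["contact_force"].round(1),"M",s["wrist_torque"].round(2),s["gripper_width"].round(1),s["grasp_force"].round(0))
                                                                                                                    ^^^^^^^^^^^^^^^^^^^^^^^^
AttributeError: 'float' object has no attribute 'round'
```

```bash
sed -i 's/s\["gripper_width"\].round(1),s\["grasp_force"\].round(0)/round(s["gripper_width"],1),round(s["grasp_force"])/' st.py; python3 st.py
python3 -m pendant '[[0,0,-0.0001,0,0,-3,0.045],[0,0,-0.0001,0,0,-3,0.045],[0,0,-0.0001,0,0,-3,0.045],[0,0,-0.0001,0,0,-3,0.045]]' >/dev/null; python3 st.py
```

```text
[635.2 101.9 120.8] 0.42 [ 0.5 -0.7  4.7] M [ 0.15  0.06 -0.18] 54.5 63
[635.2 101.7 121.2] 0.63 [ 0.4 -1.4  5.1] M [-0.04  0.   -0.18] 54.8 63
```

```bash

python3 -m pendant '[[0,0,-0.0001,0,0,-3,0.045],[0,0,-0.0001,0,0,-3,0.045],[0,0,-0.0001,0,0,-3,0.045],[0,0,-0.0001,0,0,-3,0.045],[0,0,-0.0001,0,0,-3,0.045],[0,0,-0.0001,0,0,-3,0.045]]' >/dev/null; python3 st.py
python3 -m pendant '[[0,0,-0.0001,0,0,-3,0.045],[0,0,-0.0001,0,0,-3,0.045],[0,0,0,0,0,-3,0.045]]' >/dev/null; python3 st.py
python3 -m pendant '[[0,0,0,0,0,-3,0.045],[0,0,0,0,0,-3,0.045],[0,0,0,0,0,0,0.045]]' >/dev/null; python3 st.py
```

```text
[635.3 101.5 121.8] 0.944 [ 1.8 -1.1  4.5] M [-0.2  -0.12 -0.09] 54.6 63
[635.6 101.6 122.2] 1.102 [ 0.9 -0.7  4.5] M [-0.14 -0.31 -0.04] 54.5 63
[635.9 101.7 122.4] 1.205 [1.6 0.2 5.3] M [-0.19 -0.55  0.04] 54.7 63
```

The torque has fallen to about zero, so the cap is free. I'll turn a little more, then lift slowly while watching the force.

```bash

python3 -m pendant '[[0,0,0,0,0,-2,0.045],[0,0,0,0,0,-2,0.045],[0,0,-0.001,0,0,0,0.045],[0,0,0,0,0,0,0.045]]' >/dev/null; python3 st.py
python3 -m pendant '[[0,0,-0.001,0,0,0,0.045],[0,0,-0.001,0,0,0,0.045],[0,0,0,0,0,0,0.045]]' >/dev/null; python3 st.py
python3 -m pendant '[[0,0,-0.001,0,0,0,0.045],[0,0,-0.001,0,0,0,0.045],[0,0,0,0,0,0,0.045]]' >/dev/null; python3 st.py
```

```text
[635.1 101.5 122.7] 1.273 [ 2.4 -1.2  4.3] M [-0.2  -0.68  0.04] 54.7 63
[634.  101.3 123.6] 1.273 [1.5 0.1 0.6] M [-0.14 -0.57 -0.  ] 54.7 63
[633.7 101.3 125.6] 1.274 [ 1.5 -0.7 -1. ] M [-0.1  -0.3  -0.04] 54.5 63
```

```bash

python3 -m pendant '[[0,0,-0.001,0,0,0,0.045],[0,0,-0.001,0,0,0,0.045],[0,0,-0.001,0,0,0,0.045],[0,0,-0.001,0,0,0,0.045],[0,0,0,0,0,0,0.045]]' >/dev/null; python3 st.py
python3 -m pendant '[[0,0,-0.002,0,0,0,0.045],[0,0,-0.003,0,0,0,0.045],[0,0,-0.003,0,0,0,0.045],[0,0,-0.003,0,0,0,0.045],[0,0,-0.003,0,0,0,0.045],[0,0,0,0,0,0,0.045]]' >/dev/null; python3 st.py
python3 -m pendant '[[0,0,-0.003,0,0,0,0.045],[0,0,-0.003,0,0,0,0.045],[0,0,-0.003,0,0,0,0.045],[0,0,-0.003,0,0,0,0.045],[0,0,-0.003,0,0,0,0.045],[0,0,-0.002,0,0,0,0.045],[0,0,0,0,0,0,0.045],[0,0,0,0,0,0,0.045],[0,0,0,0,0,0,0.045]]' >/dev/null; python3 st.py
python3 - <<'E'
from plan import *
for n in("scene","side"):
    d=arm.get_image(n);cv2.imwrite(f"pics/{n}5.png",d["image"][:,:,::-1])
a=cv2.imread("pics/scene5.png")[120:220,265:345];b=cv2.imread("pics/side5.png")[140:240,210:310]
cv2.imwrite("pics/c5.png",cv2.resize(np.hstack([a,b]),None,fx=4.4,fy=4.4,interpolation=cv2.INTER_CUBIC))
E
```

```text
[634.5 101.5 130.5] 1.274 [ 1.  -1.3 -0.3] M [-0.01 -0.27  0.04] 54.9 63
[634.6 101.5 144.9] 1.274 [ 0.3  0.9 -0.3] M [-0.    0.04 -0.01] 54.5 63
[634.2 101.3 161. ] 1.274 [-0.5  0.   0.9] M [-0.04 -0.01  0.09] 54.3 63
```

View pics/c5.png

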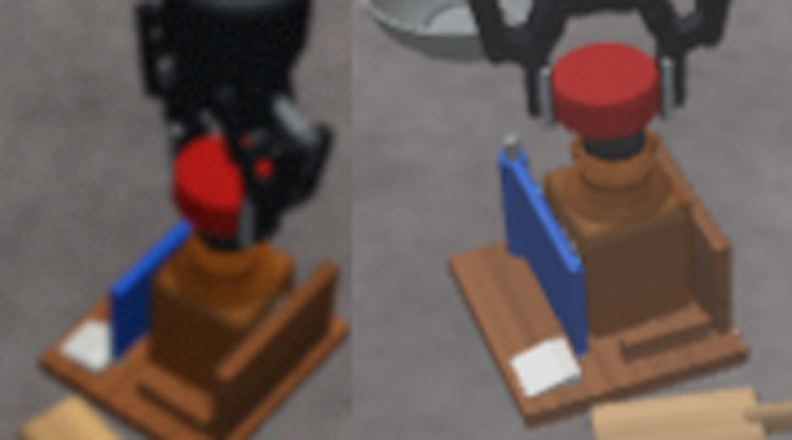

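The pictures show the cap held level above the jar's neck (side crop (605,85)), the jar standing in the brace and the flap shut. I'm handing in.

```bash
python3 -c "
from bench import arm
print(arm.read_state()['clock'],arm.job_done())"
```

```text
the job is handed in; nothing more can be done
17.8 None
```

The job is handed in at 17.8 s: the flap is latched, the cap is unscrewed and held level about 25 mm above the jar's mouth, and the jar is still in the brace; the cup, bowl and stick were never touched, and no verdict came back.

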